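# Unscrew the blue glaze jar lid and lay it on the tile

### The arm

A 6-joint arm with a two-finger parallel gripper is mounted at the origin on the work surface. World frame = base frame: x ahead of the robot, y to its left, z up, the work surface at z = 0. Lengths are in m, angles in rad, forces in N, time in s.
With the tool pointing down it reaches from about 0.35 to 0.85 m from the base axis. Payload 8.1 kg.
Tool frame: the origin (TCP) lies on the centre line of the jaws, within the pads' length; the fingertips stand 22 mm ahead of it and the grasp point (between the pads) lies 3 mm ahead of it; z points along the fingers, y is the line along which they close (so a half turn about z gives the same grasp; the last joint's range is limited). The gripper opens to 85 mm and grips with 20 to 120 N. Pads are 22 mm wide; open, the fingers measure 114 mm over their backs; the gripper's body (76 mm by 85 mm) begins 54 mm behind the grasp point. The pads swing forward as they close: fully open they stand 13 mm farther back than shut.
Start: joints at [1.025, 0.13, 1.488, -0, 1.523, -0.085], TCP at [0.267, 0.537, 0.253] pointing down, gripper open.
Joint ranges: [-2.96, 2.96], [-0.89, 2.26], [0.02, 2.5], [-1.34, 4.48], [0, 2.73], [-2.66, 2.66]. Speed limits (rad/s): [2.39, 2.39, 2.79, 3.14, 3.14, 3.14].

### API

Orientations are given as a rotation vector (axis times angle).
In Python, from rig import ctrl, viewer, job gives the robot as it stands. The module is installed in compiled form; this text tells all that it offers.
- The arm moves only by the tool send_rows, never from a script. Its argument "motion" is one flat list of numbers, 7 for each row, row after row: the turn, a rotation vector about the tool's x, y, z as a fraction of full scale, then the shift along the tool's x, y, z as a fraction of full scale, then the closure, from 0 (fully open) to 1 (shut). In form: [ax, ay, az, x, y, z, hand, ax, ay, az, x, y, z, hand, ...]. A call has 1 to 10 rows; each row shifts and turns the commanded pose from where the row before left it, along the tool's axes as they then stand; what a row does not reach is not made up. Full scale, the value 1, is 0.2 m for a shift and 2 pi rad for a turn. A row lasts 1/12 s, in which the tool goes at most 41.7 mm and 7.16 degrees, less where a joint would pass 70% of its speed; a pose out of reach is approached as far as the arm can. A call with a number of a shift or a turn outside -1 to 1 is refused whole. A call with a gripper value outside its range is refused whole. The fingers move at their own pace and stop on an object; "newtons" is the grip in N (left out, the last holds). Time passes only in rows, so rows that do not move let the fingers close. It gives the time, the measured TCP pose, the force, the opening and the grip force at its end, in the units of the state.
- ctrl.state(): the state, without advancing time (a new reading comes with each control period).
- viewer.camera(name): name is "scene" or "top"; returns (picture, depth): 400x640x3 uint8, red, green, blue; 400x640 float32, m along the optical axis (not along the pixel's ray), 0 where there is no reading.
- viewer.camera_info(name): a dict with "fx", "fy", "cx", "cy" (pixels), "k1" (the pictures are not rectified: a ray, as slopes to the right and down, at radius r is drawn at 1 + k1 r^2 times it, then the intrinsics apply), "rvec" (rotation vector, rad) and "tvec" (3), from world to camera coordinates, as OpenCV has them. Camera axes: x right, y down, z forward; pixel columns grow to the right and rows downward; lengths in m; the calibration is good to about 2 mm. A picture is of the moment at which its call begins. camera_info takes no time and is no camera call.
- job.finish_job(): hands the job in; it is judged then, once.
The state is a dict: "time_s": time; "joint_positions": joint angles; "qvel": joint speeds; "tau": joint torques, N m; "tcp_pos": TCP position; "tcp_rot": TCP orientation; "contact_force": force on the tool from outside, world axes, zero at the start; "wrist_torque": the same for the moment, N m; "grip_width": finger opening in m; "gripper_force": force on a finger pad.
Only numpy, scipy, OpenCV 4.12 (cv2) and the standard library are available. Lean on these libraries where they do the work, as an engineer would, in place of code of your own. Each camera call takes 0.05 s, during which the arm holds its last target. There are 200 camera calls.

### The job

Open the jar of blue glaze: unscrew its blue lid anticlockwise until the thread lets go, lift the lid straight off, and set it down gently, flat and the same way up, near the middle of the square white-faced tile, all of it on the tile. Leave the green and orange jars alone.

Things in the scene. Friction and masses are not known exactly. Their poses are not given: they have to be found in the camera images.
- lid: Blue ribbed screw lid, 56 mm wide, 25 mm high, 50 g; origin: centre of its open underside, z up. Fingers have room to 5 mm below that. Its jar is fixed. Turned anticlockwise from above it climbs 16 mm per turn by itself (follow it up; 1 mm off is harmless) and is free after 0.75 to 0.95 turn; more is harmless. It stays put between strokes. Screwed on, origin at z = 0.082; 30 mm higher it is off the neck.
- tile: Square ceramic tile on which the lid is to be laid, 150 x 150 mm, 12 mm thick, white face with a terracotta edge, fixed flat on the work board (board top at z = 0.008). Origin: centre of its underside, z up, x and y along its sides; its upper face is 12 mm above the origin (z = 0.020).
- jar_green: Closed white jar with a green band and green lid, a bystander not to be touched; 54 mm wide (lid 56 mm), 89 mm high with its lid. Origin: centre of its underside, z up. The green, orange and blue jars stand 115 mm apart in a row, in any order, all held in one wooden rack fixed to the board.
- jar_orange: Closed white jar with an orange band and orange lid in the same rack, a bystander not to be touched; 54 mm wide (lid 56 mm), 89 mm high with its lid. Origin: centre of its underside, z up.

How it is judged:
On the way:
1. the blue lid is off its jar, lifted clear of the neck (height (world z) of lid above 0.106 m and angle between lid's own z axis and vertical below 0.5 rad), for 0.1 s.
At the end, for the whole second after the job is handed in: The blue lid rests on the tile, right way up (within 10 degrees), its centre within 45 mm of the tile's centre, its underside on the tile's face (within 5 mm), at rest and let go (horizontal distance between lid and tile below 0.045 m and z of lid in the frame of tile between 0.008 and 0.018 m and angle between lid's own z axis and vertical below 0.17 rad and linear speed of lid below 0.02 m/s); the robot touches nothing.
It fails at once if the lid is dropped or slammed onto the tile (faster than 0.6 m/s within 40 mm above its face) (horizontal distance between lid and tile below 0.1 m and z of lid in the frame of tile below 0.052 m and linear speed of lid above 0.6 m/s).
It fails at once if the fingers press on the green or the orange jar with more than 5 N (contact force between the fingers and jar_green above 5 N or contact force between the fingers and jar_orange above 5 N).
It also fails if it takes over 61 s, if anything falls off the work surface, if the arm or the gripper's body presses on something with over 40 N, if the wrist force passes 120 N, or if a joint passes its speed limit or range.

## Working session

There is one attempt and no reset: what is moved stays moved. The work goes in short steps, Python scripts to look and compute and a tool call to move; the robot and the scene stay as the last step left them, time stands still between calls to the robot, and variables do not carry over. Pictures are saved under pics/ and viewed, at most 10 in all, crops included, and the job is handed in when it is done.

Besides the shell and the picture viewer there is one more tool, called after "Request:" in YAML: its name, and indented under it one key for each argument. send_rows: Moves the arm, as the interface text tells. Shift numbers are shares of 0.2 m and turn numbers shares of 2 pi rad, none past 1 either way. Its arguments: {"type":"object","properties":{"motion":{"type":"array","items":{"type":"number","minimum":-1,"maximum":1}},"newtons":{"type":"number"}},"required":["motion"]}

```bash
mkdir -p pics; cat > h.py <<'E'
import numpy as np, cv2
from rig import ctrl, viewer, job
def pts(name,d,uv=None):
    i=viewer.camera_info(name); R=cv2.Rodrigues(np.array(i["rvec"],float))[0]; t=np.array(i["tvec"],float).reshape(3)
    v,u=np.mgrid[0:d.shape[0],0:d.shape[1]]
    K=np.array([[i["fx"],0,i["cx"]],[0,i["fy"],i["cy"]],[0,0,1]])
    n=cv2.undistortPoints(np.stack([u,v],-1).reshape(-1,1,2).astype(np.float64),K,np.array([i["k1"],0,0,0,0.])).reshape(d.shape+(2,))
    p=np.dstack([n,np.ones(d.shape)])*d[...,None]
    return (p-t)@R
E
python3 - <<'E'
from h import *
for n in ("top","scene"):
    im,d=viewer.camera(n); np.savez(n+".npz",im=im,d=d); cv2.imwrite(f"pics/{n}0.png",im[...,::-1]); P=pts(n,d)
    h=cv2.cvtColor(im,cv2.COLOR_RGB2HSV)
    for c,(a,b) in dict(blue=(100,125),green=(40,85),orange=(8,18)).items():
        m=((h[...,0]>=a)&(h[...,0]<=b)&(h[...,1]>110)&(h[...,2]>50)&(d>0)).astype(np.uint8)
        k,l,s,ce=cv2.connectedComponentsWithStats(m)
        for j in np.argsort(-s[1:,4])[:3]+1:
            if s[j,4]>60:
                q=P[l==j]; print(n,c,s[j],ce[j].round(),q.mean(0).round(3),np.percentile(q,2,axis=0).round(3),np.percentile(q,98,axis=0).round(3))
s=ctrl.state();print({k:np.round(v,3) for k,v in s.items()})
E
```

```text
top blue [ 616  268   24  104 1770] [630. 318.] [ 0.29  -0.57   0.213] [ 0.21  -0.592  0.202] [ 0.368 -0.55   0.218]
top blue [   0  128   53   47 1196] [ 21. 152.] [0.616 0.635 0.093] [0.578 0.615 0.015] [0.659 0.668 0.113]
top blue [260 174  26  26 490] [273. 186.] [0.543 0.093 0.106] [0.519 0.069 0.094] [0.568 0.118 0.11 ]
top green [314 164  26  27 485] [326. 177.] [ 0.565 -0.018  0.106] [ 0.54  -0.044  0.092] [0.59  0.005 0.11 ]
top orange [ 198  160  154   63 4519] [268. 193.] [0.537 0.107 0.046] [ 0.482 -0.067  0.03 ] [0.604 0.255 0.109]
top orange [   6   21   73   73 4245] [42. 57.] [0.839 0.625 0.074] [0.764 0.55  0.069] [0.916 0.702 0.078]
top orange [ 139   62  191   54 3013] [264.  78.] [0.815 0.128 0.026] [ 0.73  -0.021  0.006] [0.858 0.403 0.093]
scene blue [  52   78  119   32 2571] [109.  92.] [-0.016 -1.103  0.092] [-0.71  -2.023 -0.19 ] [ 0.399 -0.555  0.216]
scene blue [349 184  25  22 462] [361. 195.] [0.556 0.094 0.102] [0.524 0.07  0.085] [0.573 0.119 0.109]
scene blue [  0 109  16  42 359] [  5. 134.] [ 0.008 -1.763 -0.138] [-0.024 -1.774 -0.2  ] [ 0.058 -1.75
[... 423 characters left out ...]
 [-1.186  0.02  -0.146] [-0.772  0.763  0.361]
scene orange [ 128   46  117   59 3929] [199.  76.] [-0.559 -0.95   0.035] [-0.81  -1.256 -0.132] [-0.428 -0.83   0.143]
{'time_s': np.float64(0.1), 'joint_positions': array([ 1.025,  0.131,  1.489, -0.   ,  1.523, -0.085]), 'qvel': array([ 0.001, -0.001, -0.003, -0.   , -0.   ,  0.001]), 'tau': array([-0.0000e+00, -5.7095e+01, -5.0194e+01, -0.0000e+00,  8.0000e-03,
       -0.0000e+00]), 'tcp_pos': array([0.267, 0.537, 0.252]), 'tcp_rot': array([-7.170e-01, -3.058e+00,  3.000e-03]), 'contact_force': array([-0.607,  0.062,  0.353]), 'wrist_torque': array([ 0.009, -0.036,  0.   ]), 'gripper_force': np.float64(0.0), 'grip_width': np.float64(0.085)}
```

View pics/top0.png

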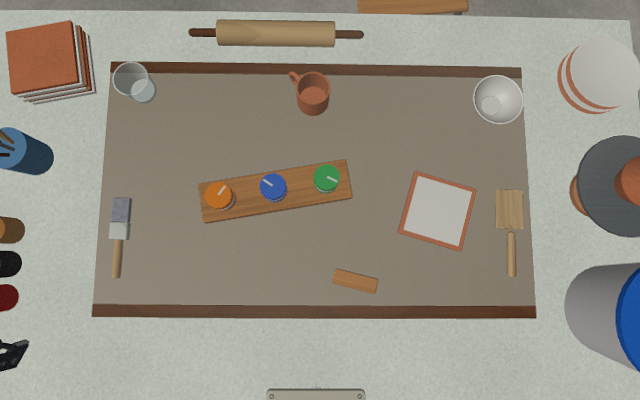

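View pics/scene0.png

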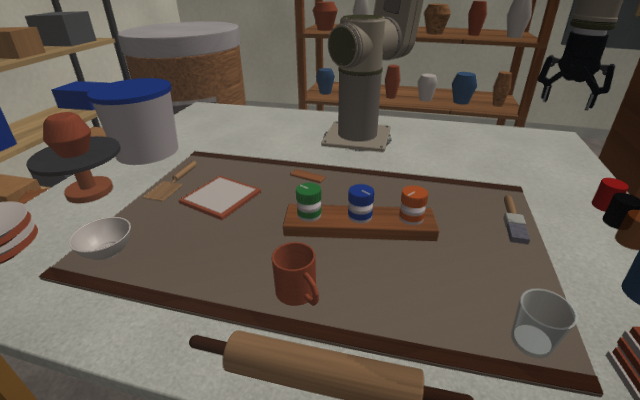

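The top view shows the orange, blue and green lids at about (218,196), (273,186) and (327,178), and the tile at (437,211). The scene view gives the same order. Next I'll get precise lid and tile positions.

```bash
cat > m.py <<'E'
from h import *
def mask(im,d,P,c):
    h=cv2.cvtColor(im,cv2.COLOR_RGB2HSV)
    a,b=dict(blue=(100,125),green=(40,85),orange=(5,18))[c]
    return (h[...,0]>=a)&(h[...,0]<=b)&(h[...,1]>110)&(h[...,2]>50)&(P[...,0]>.3)&(P[...,0]<.75)&(abs(P[...,1])<.4)
E
python3 - <<'E'
from m import *
for n in ("top","scene"):
    f=np.load(n+".npz");im,d=f["im"],f["d"];P=pts(n,d)
    for c in("blue","green","orange"):
        m=mask(im,d,P,c)&(P[...,2]>.1025)&(P[...,2]<.115)
        m=cv2.morphologyEx(m.astype(np.uint8),cv2.MORPH_CLOSE,np.ones((5,5)))
        cn=max(cv2.findContours(m,0,2)[0],key=cv2.contourArea)
        m2=np.zeros_like(m);cv2.drawContours(m2,[cn],-1,1,-1);q=P[m2>0]
        print(n,c,len(q),q[q[:,2]>.1].mean(0).round(4),cv2.minEnclosingCircle(q[q[:,2]>.1][:,:2].astype(np.float32)), np.median(q[:,2]))
    m=((im.min(2)>150)&(abs(P[...,2]-.02)<.012)&(P[...,0]>.3)&(P[...,0]<.75)&(P[...,1]<-.1)&(P[...,1]>-.45)).astype(np.uint8)
    cn=max(cv2.findContours(m,0,2)[0],key=cv2.contourArea)
    m2=np.zeros_like(m);cv2.drawContours(m2,[cn],-1,1,-1);q=P[m2>0]
    print(n,"tile",len(q),q.mean(0).round(4),cv2.minAreaRect(q[:,:2].astype(np.float32)))
T=cv2.Rodrigues(np.array(ctrl.state()["tcp_rot"]))[0];print(T.round(3),ctrl.state()["tcp_pos"])
E
```

```text
top blue 498 [0.5436 0.0936 0.1124] ((0.48757731914520264, 0.06167285144329071), 0.09219061583280563) 0.10693273875186693
top green 500 [ 0.5639 -0.0181  0.1142] ((0.5000168681144714, -0.004513723775744438), 0.09449054300785065) 0.10690685572837898
top orange 550 [0.525  0.2059 0.107 ] ((0.5255966186523438, 0.20613527297973633), 0.028066163882613182) 0.10689880474309812
top tile 3144 [ 0.5035 -0.2772  0.0224] ((0.4987963140010834, -0.1697959452867508), (0.16255280375480652, 0.3798230290412903), 2.964521884918213)
scene blue 300 [0.5502 0.0937 0.1071] ((0.5465566515922546, 0.09263252466917038), 0.027725115418434143) 0.10746233370944425
scene green 274 [ 0.5758 -0.0168  0.11  ] ((0.8792675733566284, 0.0742267370223999), 0.35155221819877625) 0.1074010131496147
scene orange 325 [0.533  0.206  0.1096] ((0.8562160730361938, 0.19166728854179382), 0.3594043552875519) 0.10754796855040248
scene tile 21 [ 0.7452 -0.4462  0.0195] ((0.7446207404136658, -0.4453050196170807), (0.009448989294469357, 0.009166954085230827), 1.2636785507202148)
[[-0.896  0.445 -0.001]
 [ 0.445  0.896 -0.001]
 [ 0.    -0.002 -1.   ]] [0.26656106 0.53701726 0.25232368]
```

```bash
python3 - <<'E'
from m import *
for n in ("top","scene"):
    f=np.load(n+".npz");im,d=f["im"],f["d"];P=pts(n,d)
    for c in("blue","green","orange"):
        m=mask(im,d,P,c)&(abs(P[...,2]-.107)<.0035)
        m=cv2.morphologyEx(m.astype(np.uint8),cv2.MORPH_CLOSE,np.ones((7,7)))>0
        q=P[m&(abs(P[...,2]-.107)<.0035)]
        print(n,c,len(q),q.mean(0).round(4),((q.min(0)+q.max(0))/2).round(4),np.ptp(q,axis=0).round(4),cv2.minEnclosingCircle(q[:,:2].astype(np.float32)))
    m=((abs(P[...,2]-.02)<.004)&(im.min(2)>130)&(np.hypot(P[...,0]-.5,P[...,1]+.25)<.12)).astype(np.uint8)
    q=P[cv2.morphologyEx(m,cv2.MORPH_OPEN,np.ones((5,5)))>0]
    if len(q): print(n,"tile",len(q),q.mean(0).round(4),cv2.minAreaRect(q[:,:2].astype(np.float32)))
E
```

```text
top blue 473 [0.5445 0.094  0.107 ] [0.5443 0.0936 0.107 ] [0.0511 0.0524 0.0069] ((0.5447243452072144, 0.09384990483522415), 0.02661988139152527)
top green 472 [ 0.5654 -0.0185  0.107 ] [ 0.5655 -0.0184  0.107 ] [0.0537 0.0505 0.0067] ((0.5658093690872192, -0.01839594542980194), 0.027255818247795105)
top orange 537 [0.5252 0.2057 0.1069] [0.5357 0.1216 0.1069] [0.074  0.2252 0.0067] ((0.5483971834182739, 0.12156757712364197), 0.11527393013238907)
top tile 2783 [ 0.5024 -0.2777  0.0204] ((0.5049924850463867, -0.277912437915802), (0.13069340586662292, 0.131133571267128), 73.536865234375)
scene blue 283 [0.5492 0.0935 0.1074] [0.546  0.0932 0.1068] [0.0526 0.0525 0.0065] ((0.5465566515922546, 0.09263252466917038), 0.027725115418434143)
scene green 258 [ 0.5704 -0.0187  0.1073] [ 0.5687 -0.0192  0.1065] [0.0532 0.0518 0.0058] ((0.568527102470398, -0.018819840624928474), 0.027347201481461525)
scene orange 306 [0.5277 0.2063 0.1074] [0.525  0.2068 0.1065] [0.0556 0.0551 0.006 ] ((0.5252513885498047, 0.20620694756507874), 0.028266428038477898)
scene tile 1164 [ 0.5102 -0.2765  0.0213] ((0.5062621831893921, -0.2774233818054199), (0.12520386278629303, 0.1268519014120102), 73.6430435180664)
```

Request:
send_rows:
  motion: [0, 0, 0, -0.07, -0.043, 0, 0, 0, 0, 0, -0.14, -0.0854, 0, 0, 0, 0, 0, -0.14, -0.0854, 0, 0, 0, 0, 0, -0.14, -0.0854, 0, 0, 0, 0, 0, -0.14, -0.0854, 0, 0, 0, 0, 0, -0.14, -0.0854, 0, 0, 0, 0, 0, -0.14, -0.0854, 0, 0, 0, 0, 0, -0.14, -0.0854, 0, 0, 0, 0, 0, -0.14, -0.0854, 0, 0, 0, 0, 0, -0.14, -0.0854, 0, 0]
  newtons: 60

```text
time_s: 0.93
tcp_pos: [0.4333, 0.2715, 0.2531]
tcp_rot: [-0.718, -3.058, 0.001]
contact_force: [0.1, 0.8, -0.3]
grip_width: 0.0854
gripper_force: 0.0
```

Request:
send_rows:
  motion: [0, 0, 0, -0.14, -0.0854, 0, 0, 0, 0, 0, -0.14, -0.0854, 0, 0, 0, 0, 0, -0.14, -0.0854, 0, 0, 0, 0, 0, -0.14, -0.0854, 0, 0, 0, 0, 0, -0.14, -0.0854, 0, 0, 0, 0, 0, -0.14, -0.0854, 0, 0, 0, 0, 0, -0.07, -0.043, 0, 0]

```text
time_s: 1.52
tcp_pos: [0.5474, 0.0894, 0.2529]
tcp_rot: [0.721, 3.058, -0.002]
contact_force: [0.1, -0.3, 0.1]
grip_width: 0.0853
gripper_force: 0.0
```

Request:
send_rows:
  motion: [0, 0, 0.0198, 0, 0, 0.027, 0, 0, 0, 0.0198, 0, 0, 0.027, 0, 0, 0, 0.0198, 0, 0, 0.027, 0, 0, 0, 0.0198, 0, 0, 0.027, 0, 0, 0, 0.0198, 0, 0, 0.027, 0, 0, 0, 0.0198, 0, 0, 0.027, 0, 0, 0, 0.0198, 0, 0, 0.027, 0, 0, 0, 0.0198, 0, 0, 0.027, 0, 0, 0, 0.0198, 0, 0, 0.027, 0, 0, 0, 0.0198, 0, 0, 0.027, 0]

```text
time_s: 2.35
tcp_pos: [0.546, 0.0926, 0.1986]
tcp_rot: [-2.372, -2.06, 0.001]
contact_force: [-0.5, 0.1, -0.0]
grip_width: 0.0855
gripper_force: 0.0
```

```bash
cat > s.py <<'E'
from h import *
import sys
def off(tx,ty,tz):
    s=ctrl.state();T=cv2.Rodrigues(np.array(s["tcp_rot"]))[0]
    for k in("time_s","joint_positions","tcp_pos","contact_force","wrist_torque","grip_width","gripper_force"):print(k,np.round(s[k],4))
    print(T.round(3)); print("shift frac",(T.T@(np.array([tx,ty,tz])-s["tcp_pos"])/.2).round(4))
off(*map(float,sys.argv[1:4]))
E
python3 s.py .5455 .0935 .100
```

```text
time_s 2.35
joint_positions [ 7.5500e-02  3.8500e-02  1.6858e+00 -3.0000e-04  1.4181e+00  2.1600e-01]
tcp_pos [0.546  0.0926 0.1986]
contact_force [-0.4956  0.0988 -0.0115]
wrist_torque [ 0.0013 -0.0313 -0.048 ]
grip_width 0.0855
gripper_force 0.0
[[ 0.14   0.99  -0.001]
 [ 0.99  -0.14  -0.   ]
 [-0.    -0.001 -1.   ]]
shift frac [ 0.0044 -0.0027  0.4932]
```

Request:
send_rows:
  motion: [0, 0, 0.0198, 0, 0, 0.0177, 0, 0, 0, 0.0198, 0, 0, 0.0177, 0, 0, 0, 0.0198, 0, 0, 0.0177, 0, 0, 0, 0.0198, 0, 0, 0.0177, 0, 0, 0, 0.0198, 0, 0, 0.0177, 0, 0, 0, 0.0198, 0, 0, 0.0177, 0, 0, 0, 0.0198, 0, 0, 0.0177, 0, 0, 0, 0.0198, 0, 0, 0.0177, 0, 0, 0, 0.0198, 0, 0, 0.0177, 0]

```text
time_s: 3.1
tcp_pos: [0.546, 0.0926, 0.1669]
tcp_rot: [3.104, 0.486, -0.001]
contact_force: [0.1, 0.7, 0.3]
grip_width: 0.0854
gripper_force: 0.0
```

Request:
send_rows:
  motion: [0, 0, 0.0198, 0, 0, 0.0177, 0, 0, 0, 0.0198, 0, 0, 0.0177, 0, 0, 0, 0.0198, 0, 0, 0.0177, 0, 0, 0, 0.0198, 0, 0, 0.0177, 0, 0, 0, 0.0198, 0, 0, 0.0177, 0, 0, 0, 0.0198, 0, 0, 0.0177, 0, 0, 0, 0.0198, 0, 0, 0.0177, 0, 0, 0, 0.0198, 0, 0, 0.0177, 0, 0, 0, 0.0198, 0, 0, 0.0177, 0, 0, 0, 0, 0, 0, 0, 0]

```text
time_s: 3.93
tcp_pos: [0.5455, 0.0926, 0.1344]
tcp_rot: [2.887, -1.236, -0.003]
contact_force: [0.6, 0.5, 0.3]
grip_width: 0.0853
gripper_force: 0.0
```

```bash
python3 s.py .5455 .0935 .100
python3 - <<'E'
from h import *
a,_=viewer.camera("top");b,_=viewer.camera("scene")
f=lambda i,y,x:cv2.resize(i[y:y+100,x:x+130,::-1],None,fx=3,fy=3)
cv2.imwrite("pics/a.png",np.hstack([f(a,135,205),f(b,120,295)]))
E
```

```text
time_s 3.9333
joint_positions [ 7.5600e-02  9.5600e-02  1.7478e+00 -2.0000e-04  1.3002e+00  2.4555e+00]
tcp_pos [0.5455 0.0926 0.1344]
contact_force [0.6003 0.5468 0.2639]
wrist_torque [0.0015 0.038  0.0042]
grip_width 0.0853
gripper_force 0.0
[[ 0.69  -0.724 -0.002]
 [-0.724 -0.69  -0.   ]
 [-0.001  0.002 -1.   ]]
shift frac [-0.003  -0.0034  0.172 ]
```

View pics/a.png

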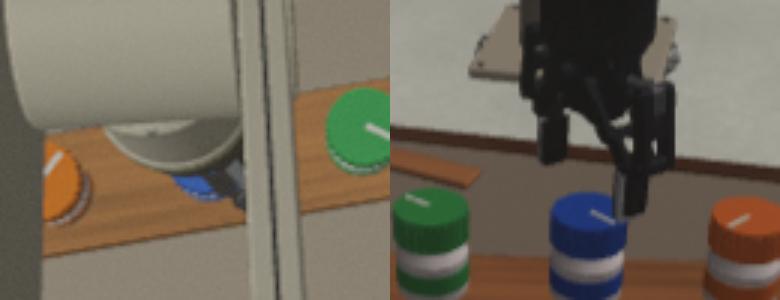

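The gripper sits above the blue lid, which is at about (590,220) in the right panel, with a finger on either side and the neighbouring jars clear. I'll go down and grip.

Request:
send_rows:
  motion: [0, 0, 0, -0.003, -0.0034, 0, 0, 0, 0, 0, 0, 0, 0.05, 0, 0, 0, 0, 0, 0, 0.05, 0, 0, 0, 0, 0, 0, 0.05, 0, 0, 0, 0, 0, 0, 0.022, 0, 0, 0, 0, 0, 0, 0, 0]

```text
time_s: 4.53
tcp_pos: [0.5449, 0.0941, 0.0986]
tcp_rot: [2.891, -1.226, -0.006]
contact_force: [0.0, -1.1, 0.6]
grip_width: 0.0857
gripper_force: 0.0
```

Request:
send_rows:
  motion: [0, 0, 0, 0, 0, 0, 0.5, 0, 0, 0, 0, 0, 0, 1, 0, 0, 0, 0, 0, 0, 1, 0, 0, 0, 0, 0, 0, 1, 0, 0, 0, 0, 0, 0, 1, 0, 0, 0, 0, 0, 0, 1]
  newtons: 40

```text
time_s: 5.03
tcp_pos: [0.5463, 0.0935, 0.102]
tcp_rot: [2.891, -1.227, -0.0]
contact_force: [-5.1, -3.4, 5.0]
grip_width: 0.0553
gripper_force: 42.4
```

```bash
python3 s.py .5455 .0935 .100
```

```text
time_s 5.0333
joint_positions [ 7.7800e-02  1.3400e-01  1.7698e+00 -1.4000e-03  1.2386e+00  2.4516e+00]
tcp_pos [0.5463 0.0935 0.102 ]
contact_force [-5.0958 -3.4382  4.9962]
wrist_torque [-0.7575  0.9349 -0.0058]
grip_width 0.0553
gripper_force 42.3838
[[ 0.695 -0.719 -0.001]
 [-0.719 -0.695 -0.001]
 [ 0.     0.001 -1.   ]]
shift frac [-0.0028  0.0027  0.0099]
```

Request:
send_rows:
  motion: [0, 0, 0, 0, 0.003, 0, 1, 0, 0, -0.01, 0, 0, -0.0008, 1, 0, 0, -0.0198, 0, 0, -0.0016, 1, 0, 0, -0.0198, 0, 0, -0.0016, 1, 0, 0, -0.0198, 0, 0, -0.0016, 1, 0, 0, -0.0198, 0, 0, -0.0016, 1, 0, 0, -0.0198, 0, 0, -0.0016, 1, 0, 0, -0.0198, 0, 0, -0.0016, 1, 0, 0, -0.0198, 0, 0, -0.0016, 1, 0, 0, -0.0198, 0, 0, -0.0016, 1]
  newtons: 50

```text
time_s: 5.87
tcp_pos: [0.5465, 0.094, 0.1044]
tcp_rot: [-3.115, -0.41, -0.002]
contact_force: [0.5, 1.0, -1.0]
grip_width: 0.0551
gripper_force: 52.7
```

```bash
python3 s.py .5455 .0935 .100
```

```text
time_s 5.8667
joint_positions [7.7700e-02 1.3010e-01 1.7693e+00 2.0000e-04 1.2411e+00 1.3867e+00]
tcp_pos [0.5465 0.094  0.1044]
contact_force [ 0.4743  0.9553 -1.0027]
wrist_torque [ 0.18   -0.0193 -0.0196]
grip_width 0.0551
gripper_force 52.7187
[[ 0.966  0.259  0.001]
 [ 0.259 -0.966  0.   ]
 [ 0.001  0.    -1.   ]]
shift frac [-0.0055  0.0009  0.0218]
```

Request:
send_rows:
  motion: [0, 0, -0.0198, 0, 0, -0.0016, 1, 0, 0, -0.0198, 0, 0, -0.0016, 1, 0, 0, -0.0198, 0, 0, -0.0016, 1, 0, 0, -0.0198, 0, 0, -0.0016, 1, 0, 0, -0.0198, 0, 0, -0.0016, 1, 0, 0, -0.0198, 0, 0, -0.0016, 1, 0, 0, -0.0198, 0, 0, -0.0016, 1, 0, 0, -0.0198, 0, 0, -0.0016, 1, 0, 0, -0.0198, 0, 0, -0.0016, 1, 0, 0, -0.0198, 0, 0, -0.0016, 1]

```text
time_s: 6.7
tcp_pos: [0.5453, 0.0951, 0.1071]
tcp_rot: [-2.29, -2.147, -0.0]
contact_force: [-4.8, 5.4, 0.6]
grip_width: 0.0547
gripper_force: 53.0
```

Request:
send_rows:
  motion: [0, 0, -0.0198, 0, 0, -0.0016, 1, 0, 0, -0.0198, 0, 0, -0.0016, 1, 0, 0, -0.0198, 0, 0, -0.0016, 1, 0, 0, -0.0198, 0, 0, -0.0016, 1, 0, 0, -0.0198, 0, 0, -0.0016, 1, 0, 0, -0.0198, 0, 0, -0.0016, 1, 0, 0, -0.0198, 0, 0, -0.0016, 1, 0, 0, -0.0198, 0, 0, -0.0016, 1, 0, 0, -0.0198, 0, 0, -0.0016, 1, 0, 0, -0.0198, 0, 0, -0.0016, 1]

```text
time_s: 7.53
tcp_pos: [0.5442, 0.095, 0.1102]
tcp_rot: [-0.61, -3.077, -0.001]
contact_force: [-10.9, 4.3, 5.9]
grip_width: 0.0549
gripper_force: 53.5
```

Request:
send_rows:
  motion: [0, 0, -0.0198, 0, 0, -0.0016, 1, 0, 0, -0.0198, 0, 0, -0.0016, 1, 0, 0, -0.0198, 0, 0, -0.0016, 1, 0, 0, -0.0198, 0, 0, -0.0016, 1, 0, 0, -0.0198, 0, 0, -0.0016, 1, 0, 0, -0.0198, 0, 0, -0.0016, 1, 0, 0, -0.0198, 0, 0, -0.0016, 1, 0, 0, -0.0198, 0, 0, -0.0016, 1, 0, 0, 0, 0, 0, 0, 1]

```text
time_s: 8.28
tcp_pos: [0.544, 0.094, 0.1127]
tcp_rot: [0.937, -2.994, -0.002]
contact_force: [-12.8, -1.2, 7.4]
grip_width: 0.0551
gripper_force: 53.5
```

```bash
python3 s.py .5455 .0935 .100
```

```text
time_s 8.2833
joint_positions [ 7.8100e-02  1.1890e-01  1.7650e+00  3.0000e-04  1.2624e+00 -2.0991e+00]
tcp_pos [0.544  0.094  0.1127]
contact_force [-12.8006  -1.1806   7.4284]
wrist_torque [-0.1513  2.0742  0.1418]
grip_width 0.0551
gripper_force 53.546
[[-0.822 -0.57  -0.005]
 [-0.57   0.822 -0.   ]
 [ 0.004  0.003 -1.   ]]
shift frac [-0.0049 -0.0066  0.0636]
```

Request:
send_rows:
  motion: [0, 0, 0, 0, 0, 0, 0.2, 0, 0, 0, 0, 0, 0, 0, 0, 0, 0, 0, 0, 0, 0, 0, 0, 0, 0, 0, 0, 0]

```text
time_s: 8.62
tcp_pos: [0.5466, 0.0939, 0.1133]
tcp_rot: [-0.924, 3.001, -0.0]
contact_force: [0.6, -0.1, 0.4]
grip_width: 0.0851
gripper_force: 0.0
```

Request:
send_rows:
  motion: [0, 0, 0.0198, 0, 0, 0, 0, 0, 0, 0.0198, 0, 0, 0, 0, 0, 0, 0.0198, 0, 0, 0, 0, 0, 0, 0.0198, 0, 0, 0, 0, 0, 0, 0.0198, 0, 0, 0, 0, 0, 0, 0.0198, 0, 0, 0, 0, 0, 0, 0.0198, 0, 0, 0, 0, 0, 0, 0.0198, 0, 0, 0, 0, 0, 0, 0.0198, 0, 0, 0, 0, 0, 0, 0.0198, 0, 0, 0, 0]

```text
time_s: 9.45
tcp_pos: [0.5465, 0.0938, 0.1131]
tcp_rot: [1.008, 2.975, 0.0]
contact_force: [-0.3, -0.9, 0.4]
grip_width: 0.0852
gripper_force: 0.0
```

Request:
send_rows:
  motion: [0, 0, 0.0198, 0, 0, 0, 0, 0, 0, 0.0198, 0, 0, 0, 0, 0, 0, 0.0198, 0, 0, 0, 0, 0, 0, 0.0198, 0, 0, 0, 0, 0, 0, 0.0198, 0, 0, 0, 0, 0, 0, 0.0198, 0, 0, 0, 0, 0, 0, 0.0198, 0, 0, 0, 0, 0, 0, 0.0198, 0, 0, 0, 0, 0, 0, 0.0198, 0, 0, 0, 0, 0, 0, 0, 0, 0, 0, 0]

```text
time_s: 10.28
tcp_pos: [0.5464, 0.0938, 0.1131]
tcp_rot: [2.434, 1.986, 0.001]
contact_force: [0.5, -0.4, 0.2]
grip_width: 0.0855
gripper_force: 0.0
```

```bash
python3 s.py .5455 .0935 .1115
python3 - <<'E'
from m import *
for n in("scene","top"):
    im,d=viewer.camera(n);P=pts(n,d);m=mask(im,d,P,"blue")&(abs(P[...,1]-.094)<.03)&(abs(P[...,0]-.545)<.03)&(P[...,2]>.09)
    q=P[m];print(n,m.sum(),np.percentile(q,[2,50,90,98],axis=0).round(4) if m.any() else "")
    if n=="scene":cv2.imwrite("pics/b.png",cv2.resize(im[120:230,295:435,::-1],None,fx=4,fy=4))
E
```

```text
time_s 10.2833
joint_positions [0.0776 0.1199 1.7632 0.     1.2578 0.2795]
tcp_pos [0.5464 0.0938 0.1131]
contact_force [ 0.549  -0.4332  0.189 ]
wrist_torque [ 0.0287 -0.0269 -0.0128]
grip_width 0.0855
gripper_force 0.0
[[ 0.201  0.98   0.001]
 [ 0.98  -0.201  0.   ]
 [ 0.     0.001 -1.   ]]
shift frac [-0.0026 -0.0043  0.0079]
scene 290 [[0.5224 0.0907 0.0956]
 [0.5598 0.1054 0.1174]
 [0.5724 0.1173 0.1191]
 [0.5737 0.1205 0.1198]]
top 43 [[0.5213 0.0692 0.0999]
 [0.5295 0.077  0.1154]
 [0.5385 0.0846 0.119 ]
 [0.5423 0.0859 0.1203]]
```

View pics/b.png

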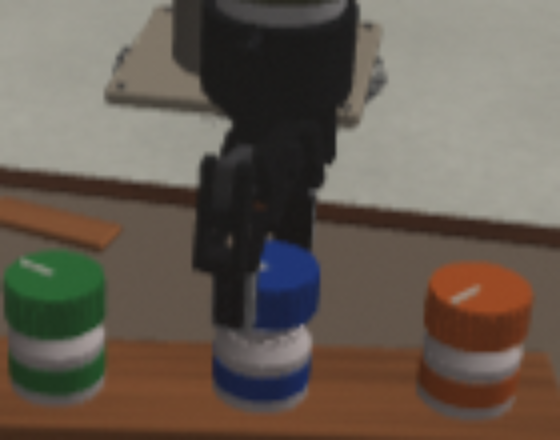

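The lid (about (285,280) in the crop) has climbed roughly 12 mm and is still level. I'll regrip for a second stroke.

Request:
send_rows:
  motion: [0, 0, 0, -0.0026, -0.004, 0.008, 0, 0, 0, 0, 0, 0, 0, 0.5, 0, 0, 0, 0, 0, 0, 1, 0, 0, 0, 0, 0, 0, 1, 0, 0, 0, 0, 0, 0, 1, 0, 0, 0, 0, 0, 0, 1, 0, 0, -0.01, 0, 0, -0.0008, 1, 0, 0, -0.0198, 0, 0, -0.0016, 1, 0, 0, -0.0198, 0, 0, -0.0016, 1, 0, 0, -0.0198, 0, 0, -0.0016, 1]

```text
time_s: 11.22
tcp_pos: [0.5453, 0.0938, 0.1127]
tcp_rot: [-1.931, -2.478, -0.001]
contact_force: [-1.9, 1.3, 4.0]
grip_width: 0.0548
gripper_force: 52.5
```

Request:
send_rows:
  motion: [0, 0, -0.0198, 0, 0, -0.0016, 1, 0, 0, -0.0198, 0, 0, -0.0016, 1, 0, 0, -0.0198, 0, 0, -0.0016, 1, 0, 0, -0.0198, 0, 0, -0.0016, 1, 0, 0, -0.0198, 0, 0, -0.0016, 1, 0, 0, -0.0198, 0, 0, -0.0016, 1, 0, 0, -0.0198, 0, 0, -0.0016, 1, 0, 0, -0.0198, 0, 0, -0.0016, 1, 0, 0, -0.0198, 0, 0, -0.0016, 1, 0, 0, -0.0198, 0, 0, -0.0016, 1]

```text
time_s: 12.05
tcp_pos: [0.5453, 0.0939, 0.1159]
tcp_rot: [0.125, 3.139, 0.001]
contact_force: [-3.1, 2.0, 4.0]
grip_width: 0.0546
gripper_force: 52.5
```

Request:
send_rows:
  motion: [0, 0, -0.0198, 0, 0, -0.0016, 1, 0, 0, -0.0198, 0, 0, -0.0016, 1, 0, 0, -0.0198, 0, 0, -0.0016, 1, 0, 0, 0, 0, 0, 0, 1, 0, 0, 0, 0, 0, 0, 1]

```text
time_s: 12.47
tcp_pos: [0.5456, 0.0938, 0.1169]
tcp_rot: [-0.443, 3.109, 0.0]
contact_force: [-0.3, 2.2, 2.6]
grip_width: 0.0551
gripper_force: 52.4
```

```bash
python3 s.py .5455 .0935 .16
```

```text
time_s 12.4667
joint_positions [ 7.7400e-02  1.1300e-01  1.7632e+00  4.0000e-04  1.2644e+00 -1.7769e+00]
tcp_pos [0.5456 0.0938 0.1169]
contact_force [-0.3479  2.2148  2.596 ]
wrist_torque [0.291  0.0456 0.0713]
grip_width 0.0551
gripper_force 52.4496
[[-0.96  -0.28   0.001]
 [-0.28   0.96   0.   ]
 [-0.001  0.    -1.   ]]
shift frac [ 0.0006 -0.0012 -0.2157]
```

Request:
send_rows:
  motion: [0, 0, 0, 0, 0, -0.01, 1, 0, 0, 0, 0, 0, -0.01, 1, 0, 0, 0, 0, 0, -0.01, 1, 0, 0, 0, 0, 0, 0, 1]

```text
time_s: 12.8
tcp_pos: [0.5453, 0.0932, 0.1229]
tcp_rot: [-0.447, 3.11, -0.001]
contact_force: [-0.2, -0.7, 0.7]
grip_width: 0.055
gripper_force: 53.3
```

Request:
send_rows:
  motion: [0, 0, 0, 0, 0, -0.03, 1, 0, 0, 0, 0, 0, -0.04, 1, 0, 0, 0, 0, 0, -0.06, 1, 0, 0, 0, 0, 0, -0.06, 1, 0, 0, 0, 0, 0, -0.06, 1, 0, 0, 0, 0, 0, -0.06, 1, 0, 0, 0, 0, 0, -0.04, 1, 0, 0, 0, 0, 0, 0, 1]

```text
time_s: 13.47
tcp_pos: [0.5467, 0.0936, 0.1958]
tcp_rot: [-0.448, 3.105, -0.0]
contact_force: [0.7, -0.4, -0.3]
grip_width: 0.0549
gripper_force: 53.3
```

```bash
python3 s.py .504 -.278 .192
python3 - <<'E'
from m import *
im,d=viewer.camera("scene");P=pts("scene",d);m=mask(im,d,P,"blue")&(abs(P[...,1]-.094)<.06)&(P[...,2]>.07)
print(np.percentile(P[m],[2,50,98],axis=0).round(4))
cv2.imwrite("pics/c.png",cv2.resize(im[90:230,295:435,::-1],None,fx=4,fy=4))
E
```

```text
time_s 13.4667
joint_positions [ 0.0771  0.0381  1.6915  0.      1.4074 -1.7806]
tcp_pos [0.5467 0.0936 0.1958]
contact_force [ 0.7469 -0.3629 -0.2824]
wrist_torque [-0.0556 -0.0248 -0.0023]
grip_width 0.0549
gripper_force 53.3222
[[-0.959 -0.283  0.005]
 [-0.283  0.959  0.   ]
 [-0.005 -0.001 -1.   ]]
shift frac [ 0.7308 -1.7215  0.0174]
[[0.5275 0.0691 0.1789]
 [0.5644 0.0932 0.199 ]
 [0.5741 0.1184 0.2037]]
```

View pics/c.png

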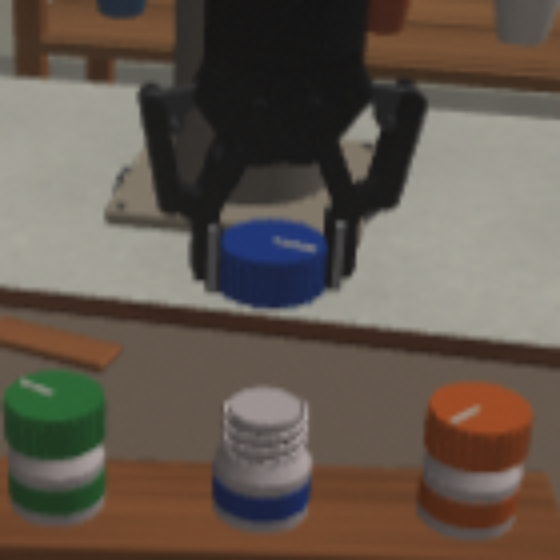

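The lid is off and level in the gripper, at (275,260) in the crop, and the bare neck shows below it. I'll carry it to the tile.

Request:
send_rows:
  motion: [0, 0, 0, 0.0305, -0.0717, 0, 1, 0, 0, 0, 0.061, -0.1435, 0, 1, 0, 0, 0, 0.061, -0.1435, 0, 1, 0, 0, 0, 0.061, -0.1435, 0, 1, 0, 0, 0, 0.061, -0.1435, 0, 1, 0, 0, 0, 0.061, -0.1435, 0, 1, 0, 0, 0, 0.061, -0.1435, 0, 1]

```text
time_s: 14.1
tcp_pos: [0.521, -0.1091, 0.1916]
tcp_rot: [0.449, -3.108, -0.001]
contact_force: [-0.3, 0.3, -0.3]
grip_width: 0.0546
gripper_force: 53.3
```

Request:
send_rows:
  motion: [0, 0, 0, 0.061, -0.1435, 0, 1, 0, 0, 0, 0.061, -0.1435, 0, 1, 0, 0, 0, 0.061, -0.1435, 0, 1, 0, 0, 0, 0.061, -0.1435, 0, 1, 0, 0, 0, 0.061, -0.1435, 0, 1, 0, 0, 0, 0.0305, -0.0717, 0, 1, 0, 0, 0, 0, 0, 0, 1, 0, 0, 0, 0, 0, 0, 1]

```text
time_s: 14.77
tcp_pos: [0.5018, -0.2784, 0.1916]
tcp_rot: [0.446, -3.109, -0.002]
contact_force: [0.2, 0.6, 0.3]
grip_width: 0.0551
gripper_force: 53.3
```

```bash
python3 s.py .504 -.278 .042
python3 - <<'E'
from m import *
im,d=viewer.camera("scene");P=pts("scene",d);m=mask(im,d,P,"blue")&(abs(P[...,1]+.278)<.06)&(P[...,2]>.1)
print(np.percentile(P[m],[2,50,98],axis=0).round(4))
E
```

```text
time_s 14.7667
joint_positions [-5.9620e-01  9.8100e-02  1.6365e+00  5.0000e-04  1.4087e+00 -2.4522e+00]
tcp_pos [ 0.5018 -0.2784  0.1916]
contact_force [0.2184 0.5694 0.2775]
wrist_torque [-0.0097 -0.0188 -0.0206]
grip_width 0.0551
gripper_force 53.327
[[-0.96  -0.281 -0.001]
 [-0.281  0.96   0.001]
 [ 0.001  0.002 -1.   ]]
shift frac [-0.0119 -0.0023  0.748 ]
[[ 0.4788 -0.3011  0.1765]
 [ 0.5185 -0.2734  0.194 ]
 [ 0.5297 -0.2521  0.1983]]
```

Request:
send_rows:
  motion: [0, 0, 0, -0.01, 0, 0.05, 1, 0, 0, 0, 0, 0, 0.09, 1, 0, 0, 0, 0, 0, 0.09, 1, 0, 0, 0, 0, 0, 0.09, 1, 0, 0, 0, 0, 0, 0.09, 1, 0, 0, 0, 0, 0, 0.09, 1, 0, 0, 0, 0, 0, 0.09, 1, 0, 0, 0, 0, 0, 0.06, 1, 0, 0, 0, 0, 0, 0.03, 1, 0, 0, 0, 0, 0, 0.02, 1]

```text
time_s: 15.65
tcp_pos: [0.5039, -0.2765, 0.0513]
tcp_rot: [0.451, -3.108, -0.002]
contact_force: [-0.4, -0.3, -0.8]
grip_width: 0.0544
gripper_force: 53.3
```

Request:
send_rows:
  motion: [0, 0, 0, 0, 0, 0.02, 1, 0, 0, 0, 0, 0, 0.02, 1, 0, 0, 0, 0, 0, 0, 1, 0, 0, 0, 0, 0, 0, 1]

```text
time_s: 15.98
tcp_pos: [0.5045, -0.2779, 0.045]
tcp_rot: [-0.449, 3.109, -0.001]
contact_force: [-0.6, 0.7, -0.4]
grip_width: 0.0548
gripper_force: 53.3
```

```bash
python3 s.py .504 -.278 .039
python3 - <<'E'
from m import *
im,d=viewer.camera("scene");P=pts("scene",d);m=mask(im,d,P,"blue")&(abs(P[...,1]+.278)<.06)
print(np.percentile(P[m],[2,50,98],axis=0).round(4))
E
```

```text
time_s 15.9833
joint_positions [-0.5925  0.2633  1.7374  0.      1.1401 -2.4501]
tcp_pos [ 0.5045 -0.2779  0.045 ]
contact_force [-0.6468  0.6574 -0.4413]
wrist_torque [-0.0195 -0.0224 -0.0126]
grip_width 0.0548
gripper_force 53.3444
[[-0.959 -0.283  0.001]
 [-0.283  0.959 -0.   ]
 [-0.    -0.001 -1.   ]]
shift frac [0.0023 0.0002 0.03  ]
[[ 0.4853 -0.3024  0.0289]
 [ 0.5191 -0.2739  0.0496]
 [ 0.5315 -0.2533  0.0537]]
```

Lower slowly until it touches.

Request:
send_rows:
  motion: [0, 0, 0, 0, 0, 0.008, 1, 0, 0, 0, 0, 0, 0.008, 1, 0, 0, 0, 0, 0, 0.008, 1, 0, 0, 0, 0, 0, 0, 1]

```text
time_s: 16.37
tcp_pos: [0.504, -0.2776, 0.0394]
tcp_rot: [0.449, -3.109, -0.0]
contact_force: [-0.3, -0.1, -0.5]
grip_width: 0.0546
gripper_force: 53.3
```

Request:
send_rows:
  motion: [0, 0, 0, 0, 0, 0.006, 1, 0, 0, 0, 0, 0, 0, 1]

```text
time_s: 16.53
tcp_pos: [0.5043, -0.2778, 0.039]
tcp_rot: [-0.449, 3.109, -0.0]
contact_force: [-1.3, 0.6, 3.2]
grip_width: 0.0549
gripper_force: 53.5
```

Request:
send_rows:
  motion: [0, 0, 0, 0, 0, 0.005, 1, 0, 0, 0, 0, 0, 0, 1]

```text
time_s: 16.7
tcp_pos: [0.5046, -0.2779, 0.0389]
tcp_rot: [-0.449, 3.109, -0.001]
contact_force: [-3.9, 3.8, 10.0]
grip_width: 0.0548
gripper_force: 54.3
```

Request:
send_rows:
  motion: [0, 0, 0, 0, 0, -0.004, 1, 0, 0, 0, 0, 0, 0, 0.25, 0, 0, 0, 0, 0, 0, 0, 0, 0, 0, 0, 0, 0, 0, 0, 0, 0, 0, 0, 0, 0]
  newtons: 20

```text
time_s: 17.12
tcp_pos: [0.5041, -0.2776, 0.0381]
tcp_rot: [0.449, -3.109, -0.0]
contact_force: [-0.1, 0.4, 0.0]
grip_width: 0.0855
gripper_force: 0.0
```

Request:
send_rows:
  motion: [0, 0, 0, 0, 0, -0.02, 0, 0, 0, 0, 0, 0, -0.05, 0, 0, 0, 0, 0, 0, -0.1, 0, 0, 0, 0, 0, 0, -0.12, 0, 0, 0, 0, 0, 0, -0.12, 0, 0, 0, 0, 0, 0, -0.1, 0, 0, 0, 0, 0, 0, -0.05, 0, 0, 0, 0, 0, 0, 0, 0, 0, 0, 0, 0, 0, 0, 0]

```text
time_s: 17.87
tcp_pos: [0.5044, -0.2779, 0.1507]
tcp_rot: [-0.449, 3.108, -0.001]
contact_force: [0.3, 0.2, -0.1]
grip_width: 0.0855
gripper_force: 0.0
```

```bash
python3 - <<'E'
from m import *
im,d=viewer.camera("scene");P=pts("scene",d);m=mask(im,d,P,"blue")&(abs(P[...,1]+.278)<.06)
print(np.percentile(P[m],[2,50,98],axis=0).round(4))
cv2.imwrite("pics/d.png",cv2.resize(im[100:240,150:290,::-1],None,fx=4,fy=4))
E
```

```text
[[ 0.4853 -0.2999  0.0225]
 [ 0.5186 -0.2729  0.0428]
 [ 0.5313 -0.2533  0.0472]]
```

View pics/d.png

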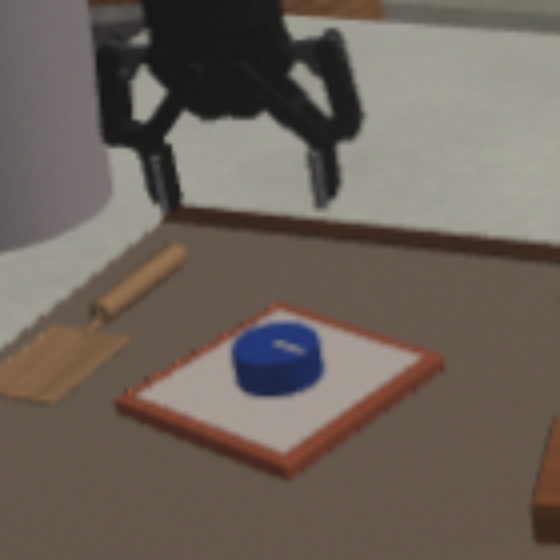

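The lid lies flat and upright near the middle of the tile, at about (277,360) in the crop, and the gripper is clear of it.

```bash
python3 -c "from rig import job; print(job.finish_job())"
```

```text
the job is handed in; nothing more can be done
None
```

The blue lid is unscrewed, lifted off and lying flat and upright near the middle of the tile with the gripper clear, and the job is handed in at about 18 s; the hand-in call returned no verdict.

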